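# Draw the last slat from under the drying rack and lay it crosswise on the stack

## Robot

A 7-joint arm with a two-finger parallel gripper is mounted at the origin on the work surface. World frame = base frame: x ahead of the robot, y to its left, z up, the work surface at z = 0. Lengths are in m, angles in rad, forces in N, time in s.
With the tool pointing down it reaches from about 0.425 to 0.825 m from the base axis. Payload 3.6 kg.
Tool frame: the origin (TCP) lies midway between the tips of the shut fingers; the grasp point (between the pads) lies 19 mm behind it; z points along the fingers, x is the direction in which the jaws open and shut, and the axes are right-handed (so a half turn about z gives the same grasp; the last joint's range is limited). The gripper opens to 93 mm and grips with 3 to 60 N. Pads are 15 mm wide; open, the fingers measure 128 mm over their backs; the gripper's body (75 mm by 188 mm) begins 65 mm behind the grasp point.
Start: joints at [1.177, 0.615, -0.013, 1.423, 0.008, 1.103, -0.04], TCP at [0.234, -0.606, 0.183] pointing down, gripper open.
Joint ranges: [-3.12, 3.12], [-0.3, 2.06], [-1.34, 1.32], [0.26, 2.42], [-1.36, 4.5], [0.01, 1.98], [-2.84, 2.84]. Speed limits (rad/s): [2.79, 2.79, 3.14, 3.14, 3.14, 3.14, 3.14].

## Interface

Orientations are given as a unit quaternion [w, x, y, z].
In Python, from plant import readout, vision, order gives the robot as it stands.
- The arm moves only by the shell command python3 -m inch 'ROWS'. ROWS is JSON, a list of rows, each a list of 3 entries, a list of its own where there are three numbers: the turn, a rotation vector about the world's x, y, z in degrees, then the shift along the world's x, y, z in cm, then the finger opening in cm, from 0 to 9.3. A call has 1 to 12 rows; each row is the pose to reach, as a shift and turn from the pose commanded when the call began; what a row does not reach only later rows make up. A row lasts 1/12 s, in which the tool goes at most 41.7 mm and 7.16 degrees, less where a joint would pass 70% of its speed; a pose out of reach is approached as far as the arm can. A call with a gripper value outside its range is refused whole. The fingers move at their own pace and stop on an object; the grip force is fixed at half the most. Time passes only in rows, so rows that repeat a pose let the fingers close. It gives the time, the measured TCP pose, the force and the opening at its end, in the units of the state.
- readout.read_state(): the state, without advancing time (a new reading comes with each control period).
- vision.grab_frame(name): name is "side" or "top"; returns (picture, depth): 420x560x3 uint8, blue, green, red; 420x560 float32, m along the optical axis (not along the pixel's ray), 0 where there is no reading.
- vision.camera_model(name): a dict with "intrinsics" (3x3 intrinsics, pixels), "R" (3x3) and "t" (3): a world point X has camera coordinates R X + t. Camera axes: x right, y down, z forward; pixel columns grow to the right and rows downward; lengths in m; the calibration is good to about 2 mm. A picture is of the moment at which its call begins. camera_model takes no time and is no camera call.
- order.sign_off(): hands the job in, once; it reports no verdict.
The state is a dict: "t": time; "joints": joint angles; "qd": joint speeds; "joint_efforts": joint torques, N m; "position": TCP position; "tool_rot": TCP orientation; "contact_force": force on the tool from outside, world axes, zero at the start; "wrist_torque": the same for the moment, N m; "opening": finger opening in m.
Only numpy, scipy, OpenCV 4.12 (cv2) and the standard library are available. Lean on these libraries where they do the work, as an engineer would, in place of code of your own. Each camera call takes 0.05 s, during which the arm holds its last target. There are 200 camera calls.

## Task

The last plain wooden slat is lying flat between the two battens under the wire drying rack, too hemmed in to be gripped. Slide it towards the robot until its end sticks out over the front edge of the chipboard, pick it up by that end without letting it fall, and set it down (do not drop it) squarely crosswise over the middle of the two slats lying on the brick, so that it rests on both. Leave those two, and the tin on the rack and the dauber beside it, where they are.

Things in the scene. Friction and masses are not known exactly. Their poses are not given: they have to be found in the camera images.
- crate: Upturned blue plastic crate with a chipboard top, fixed. Origin: centre of its underside, on the table; x across its depth (away from the robot), y across its width, z up. Chipboard 340 (x) by 400 (y) by 12 mm, its upper face 130 mm above the origin; the front edge (robot side) at x = -170 mm. The crate walls below stand 20 mm inside the chipboard's edge.
- rack: Wire drying rack with two wooden batten runners, fixed on the chipboard. Origin: on the chipboard's upper face at its front edge, midway between the battens; x runs inwards along the lane between them, parallel to crate x; z up. Battens from x = 0 to 310 mm, 16 mm wide, 10 mm high; lane 60 mm wide (y = -30 to 30 mm).
- rack_front (a point): Middle of the rack's front wire (8 mm thick), 90 mm inwards of the chipboard's front edge. Level wires every 32 mm reach from here 160 mm inwards (rack x = 90 to 250 mm) and 125 mm to each side; their undersides are 150 mm, their tops 158 mm above the chipboard. Legs at the four corners. In front of this wire the lane is open above.
- slat: The slat to move: plain wood, 180 (x) by 50 (y) by 6 mm (z), 30 to 65 g. Origin: centre of its underside; x along its length, pointing away from the robot at the start. It starts flat in the lane, with its near end 2 to 18 mm inwards of the rack's front wire; pressed with the fingertips at about 10 N it follows them along the lane.
- slat_near (a point): Middle of the slat's end that is nearer the robot at the start: 90 mm from the slat's origin along -x, at mid-thickness.
- brick: Brick lying on the table, fixed, 105 (x) by 220 (y) by 70 mm (z). Origin: centre of its underside; y along its length, x across it, away from the robot, z up.
- stack_a: Loose slat like the other (180 by 50 by 6 mm), lying along the brick's length on its top, on the robot's side. Origin: centre of its underside; x along its length. The two lying slats are about 6 mm apart; their upper faces are 76 mm above the table.
- stack_b: Loose slat like stack_a, lying beside it on the brick, on the side away from the robot.
- tin: Bystander: yellow tin, 72 mm across, 36 mm high, standing on the rack's wires. Origin: centre of its underside.
- dauber: Bystander: black shoe dauber, 140 mm long, 27 mm high, lying on the chipboard. Origin: underside; x along its handle.
Not all that is in view belongs to the job. Leave any turquoise look-alike of the slat alone. Leave any black look-alike of the stack_b alone.

How it is judged:
On the way, in this order (a step that is already met when the one before it is completed fails the run):
1. the slat lies flat on the chipboard with its near end sticking out at least 15 mm past the front edge (x of slat_near in the frame of rack below -0.015 m and x of slat in the frame of rack above 0.01 m and angle between slat's own z axis and vertical below 0.06 rad and z of slat in the frame of rack below 0.005 m), for 0.2 s.
2. the slat is picked up clear of the chipboard (z of slat in the frame of rack above 0.012 m and contact force between the fingers and slat above 0.5 N), for 0.2 s.
At the end, for the whole second after the job is handed in: The slat lies still, level, let go, on both brick slats, crosswise within 10 degrees, its underside 73 to 80 mm up, its centre within 30 mm (brick x) and 35 mm (brick y) of the brick's middle; those two slats are within 20 mm of their places and within 10 degrees of the brick's length (x of slat in the frame of brick between -0.03 and 0.03 m and y of slat in the frame of brick between -0.035 and 0.035 m and z of slat in the frame of brick between 0.073 and 0.08 m and angle between the x axis of slat and the x axis of brick, either way round below 0.17 rad and angle between slat's own z axis and vertical below 0.05 rad and contact force between slat and stack_a above 0.03 N and contact force between slat and stack_b above 0.03 N and linear speed of slat below 0.02 m/s and distance of each of stack_a, stack_b from where it was at the start of the episode below 0.02 m and angle between the x axis of each of stack_a, stack_b and the y axis of brick, either way round below 0.17 rad); the robot touches nothing.
It fails at once if the slat falls to the table (height (world z) of slat below 0.05 m).
It fails at once if the slat is let go more than 25 mm above the stack (dropped on it) (horizontal distance between slat and brick below 0.12 m and height (world z) of slat above 0.101 m and contact force between the fingers and slat below 0.05 N).
It fails at once if the tin or the dauber is shifted more than 30 mm (distance of any of tin, dauber from where it was at the start of the episode above 0.03 m).
It also fails if it takes over 72 s, if anything falls off the work surface, if the arm or the gripper's body presses on something with over 40 N, if the wrist force passes 120 N, or if a joint passes its speed limit or range.

## Working session

There is one attempt and no reset: what is moved stays moved. The work goes in short steps, Python scripts to look and compute and a shell command to move; the robot and the scene stay as the last step left them, time stands still between calls to the robot, and variables do not carry over. Pictures are saved under pics/ and viewed, about 8 in all and at most 12, crops included, and the job is handed in when it is done.

```bash
mkdir -p pics; cat > h.py <<'E'
import numpy as np, cv2
from plant import readout, vision, order
def grab(n,name):
    im,d=vision.grab_frame(n); cv2.imwrite('pics/'+name+'.png',im); np.save('pics/'+name+'.npy',d); return im,d
def w(n,d,u,v,r=1):
    c=vision.camera_model(n);K=np.array(c['intrinsics']);R=np.array(c['R']);t=np.array(c['t'])
    p=d[v-r:v+r+1,u-r:u+r+1]; p=p[p>0]; z=np.median(p) if len(p) else 0
    return R.T@(z*np.linalg.inv(K)@[u,v,1]-t)
def onz(n,u,v,h):
    c=vision.camera_model(n);K=np.array(c['intrinsics']);R=np.array(c['R']);t=np.array(c['t'])
    o=-R.T@t; r=R.T@np.linalg.inv(K)@[u,v,1]; return o+r*(h-o[2])/r[2]
E
python3 - <<'E'
from h import *
np.set_printoptions(precision=3,suppress=True)
for n in('side','top'):
    grab(n,n+'0');c=vision.camera_model(n);print(np.array(c['intrinsics']),-np.array(c['R']).T@c['t'],np.array(c['R']))
print(readout.read_state())
E
```

```text
[[544.576   0.    277.85 ]
 [  0.    544.576 209.641]
 [  0.      0.      1.   ]] [0.389 0.896 1.094] [[-0.988 -0.153 -0.004]
 [-0.105  0.698 -0.708]
 [ 0.111 -0.699 -0.706]]
[[499.987   0.    278.707]
 [  0.    499.987 209.322]
 [  0.      0.      1.   ]] [0.308 0.025 1.11 ] [[-0.152 -0.988  0.005]
 [-0.966  0.148 -0.21 ]
 [ 0.207 -0.037 -0.978]]
{'t': 0.1, 'joints': array([ 1.177,  0.616, -0.013,  1.425,  0.008,  1.103, -0.04 ]), 'qd': array([ 0.001, -0.   , -0.002, -0.005, -0.001,  0.001, -0.001]), 'joint_efforts': array([  0.001, -46.004,   0.21 , -16.624,  -0.061,   0.017,   0.   ]), 'position': array([ 0.233, -0.606,  0.182]), 'tool_rot': array([-0.001,  0.825, -0.566, -0.001]), 'contact_force': array([-0.231, -0.431,  0.137]), 'wrist_torque': array([-0.016,  0.007, -0.008]), 'opening': 0.09313215042425911}
```

View pics/top0.png

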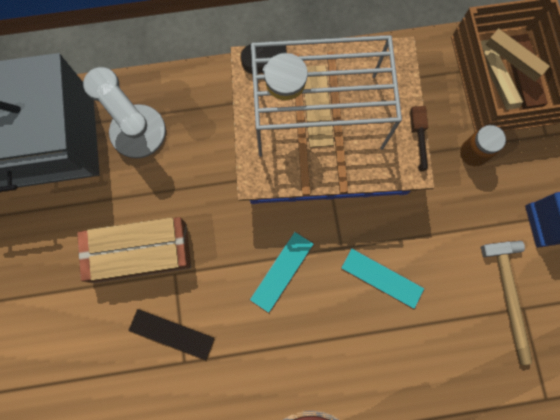

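View pics/side0.png

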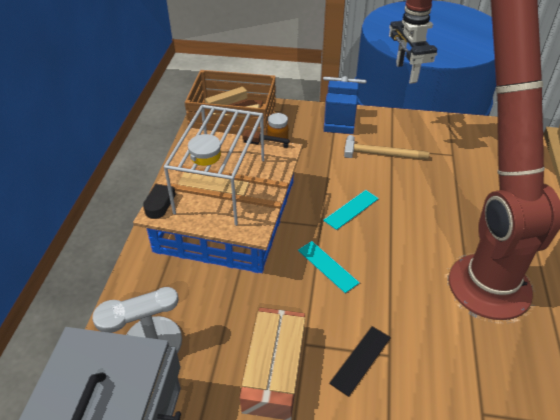

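The top view shows the lane running between battens at about (304,165) and (341,165), with the slat's near end at about (321,146). The front edge is at v≈197 and the brick is centred near (132,249). I'll zoom in next.

```bash
python3 - <<'E'
from h import *
np.set_printoptions(precision=4,suppress=True)
im=cv2.imread('pics/top0.png');d=np.load('pics/top0.npy')
a=cv2.resize(im[30:210,225:440],None,fx=3.7,fy=3.3*3.7/3.3*1.0*0.89,interpolation=cv2.INTER_CUBIC)
a=cv2.resize(im[30:210,225:440],None,fx=3,fy=3,interpolation=cv2.INTER_CUBIC)
b=cv2.resize(im[210:290,70:200],None,fx=3,fy=3,interpolation=cv2.INTER_CUBIC)
cv2.imwrite('pics/crop0.png',a);cv2.imwrite('pics/cropb.png',b)
for p in [(304,165),(322,165),(341,165),(320,130),(321,143),(321,190),(245,190),(420,180),(110,240),(110,265),(160,235),(160,260),(83,260),(133,270)]:
    print(p,w('top',d,*p))
E
```

```text
(304, 165) [ 0.597  -0.076   0.1389]
(322, 165) [ 0.5944 -0.1134  0.1291]
(341, 165) [ 0.5856 -0.15    0.1394]
(320, 130) [ 0.6676 -0.1213  0.135 ]
(321, 143) [ 0.6396 -0.1186  0.1346]
(321, 190) [ 0.5429 -0.1026  0.128 ]
(245, 190) [0.5661 0.0496 0.128 ]
(420, 180) [ 0.5332 -0.3056  0.1281]
(110, 240) [0.5159 0.3441 0.0752]
(110, 265) [0.4639 0.3486 0.0746]
(160, 235) [0.5107 0.2401 0.0751]
(160, 260) [0.4586 0.2455 0.0749]
(83, 260) [0.4836 0.4048 0.0693]
(133, 270) [0.4464 0.3026 0.0749]
```

View pics/crop0.png

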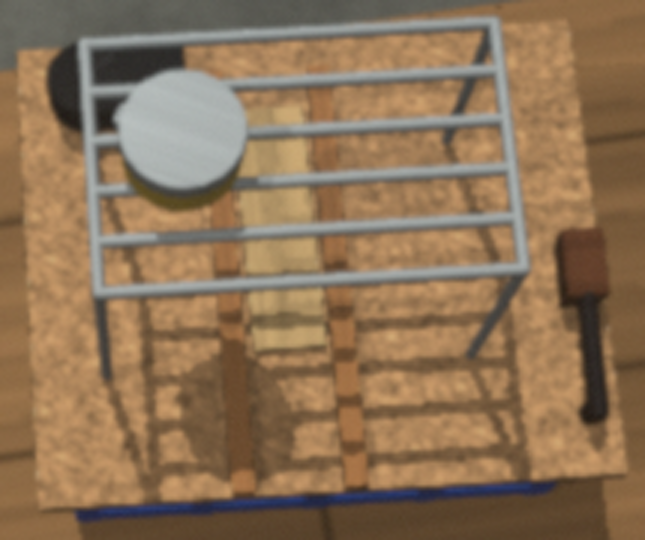

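View pics/cropb.png

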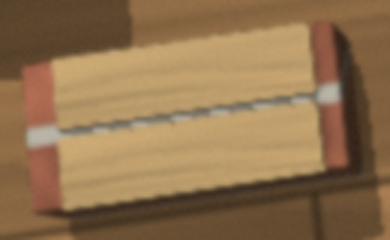

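```bash
python3 - <<'E'
from h import *
np.set_printoptions(precision=4,suppress=True)
A=lambda x,y,h:onz('top',225+x/3,30+y/3,h)
B=lambda x,y,h:onz('top',70+x/3,210+y/3,h)
print('slat end',A(256,352,.136),A(327,347,.136))
f1,f2=A(42,509,.13),A(625,474,.13);print('front',f1,f2,np.linalg.norm(f1-f2))
e=(f1-f2)/np.linalg.norm(f1-f2);print('yaw deg',np.degrees(np.arctan2(-e[0],e[1])))
b=[A(234,494,.14),A(256,494,.14),A(345,488,.14),A(366,486,.14)]
b2=[A(219,260,.14),A(239,260,.14),A(324,260,.14),A(345,260,.14)]
for q in b+b2: print('bat',q)
m=(b[1]+b[2])/2;m2=(b2[1]+b2[2])/2;print('lane mid',m,m2,np.degrees(np.arctan2(*(m2-m)[[1,0]])))
print('frontwire',A(99,293,.288),A(524,268,.288))
c=[B(22,65,.07),B(333,22,.07),B(347,168,.07),B(36,212,.07)]
print('brick',np.array(c),np.mean(c,0))
for i in range(4): print(np.linalg.norm(c[i]-c[i-1]))
v=(c[0]+c[3]-c[1]-c[2]);print('brick yaw',np.degrees(np.arctan2(-v[0],v[1])))
s=[B(52,60,.076),B(310,24,.076),B(322,173,.076),B(62,208,.076)];print('slats',np.mean(s,0))
print('tool x axis'); from scipy.spatial.transform import Rotation as R
q=readout.read_state()['tool_rot'];r=R.from_quat(q[[1,2,3,0]]).as_matrix();print(r,np.degrees(np.arctan2(r[1,0],r[0,0])))
E
```

```text
slat end [ 0.6332 -0.0952  0.136 ] [ 0.6294 -0.1438  0.136 ]
front [0.5476 0.0643 0.13  ] [ 0.5122 -0.3282  0.13  ] 0.3940755124482245
yaw deg -5.143629510582814
bat [ 0.536  -0.0638  0.14  ]
bat [ 0.5338 -0.0783  0.14  ]
bat [ 0.5289 -0.1377  0.14  ]
bat [ 0.5282 -0.1518  0.14  ]
bat [ 0.7014 -0.0805  0.14  ]
bat [ 0.6993 -0.0941  0.14  ]
bat [ 0.6905 -0.1521  0.14  ]
bat [ 0.6883 -0.1664  0.14  ]
lane mid [ 0.5314 -0.108   0.14  ] [ 0.6949 -0.1231  0.14  ] -5.2814908989567755
frontwire [0.6317 0.0078 0.288 ] [ 0.6098 -0.2397  0.288 ]
brick [[0.545  0.4121 0.07  ]
 [0.5427 0.1933 0.07  ]
 [0.4388 0.1952 0.07  ]
 [0.4411 0.4096 0.07  ]] [0.4919 0.3026 0.07  ]
0.10388854956651497
0.2187816399017814
0.10386960425096292
0.21439515380202537
brick yaw -0.617659905295785
slats [0.491  0.2997 0.076 ]
tool x axis
[[ 0.3596 -0.9331 -0.0009]
 [-0.9331 -0.3596  0.0021]
 [-0.0023  0.     -1.    ]] -68.9213816996671
```

```bash
python3 -m inch '[[[0,0,-7],[0,0,4],0],[[0,0,-14],[0,0,8],0],[[0,0,-21],[2,4,12],0],[[0,0,-26.2],[4,8,14],0],[[0,0,-26.2],[6,12,14],0],[[0,0,-26.2],[7.5,16,14],0],[[0,0,-26.2],[9,19.5,14],0],[[0,0,-26.2],[10.5,23,14],0],[[0,0,-26.2],[12,26.5,14],0],[[0,0,-26.2],[13.5,30,14],0],[[0,0,-26.2],[15,33.5,14],0],[[0,0,-26.2],[15,33.5,14],0]]'
```

```text
t: 1.1
position: [0.3871, -0.2632, 0.3229]
tool_rot: [0.002, -0.679, 0.734, 0.001]
contact_force: [-0.5, 0.0, -0.1]
opening: 0.0173
```

```bash
python3 -m inch '[[[-0.6,-6.6,0],[1.9,3.3,0],0],[[-1.2,-13,0],[3.8,6.6,0],0],[[-1.8,-19.8,0],[5.8,10,0],0],[[-2.4,-26.4,0],[7.7,13.3,0],0],[[-3,-33,0],[9.7,16.3,0],0],[[-3.6,-39.8,0],[11.7,16.3,0],0],[[-3.6,-39.8,0],[13.7,16.3,-3],0],[[-3.6,-39.8,0],[15.7,16.2,-6],0],[[-3.6,-39.8,0],[16.7,16.1,-9],0],[[-3.6,-39.8,0],[16.7,16.1,-12],0],[[-3.6,-39.8,0],[16.7,16.1,-13],0],[[-3.6,-39.8,0],[16.7,16.1,-13],0]]'
python3 -c "
from h import *
from scipy.spatial.transform import Rotation as R
s=readout.read_state();print(s);q=s['tool_rot'];print(R.from_quat(q[[1,2,3,0]]).as_matrix().round(3))"
```

```text
t: 2.1
position: [0.5531, -0.1133, 0.2205]
tool_rot: [0.222, -0.638, 0.697, -0.239]
contact_force: [-0.1, 0.0, -0.2]
opening: 0.0003
{'t': 2.1, 'joints': array([ 0.42795343,  0.22598225, -0.25765691,  2.25529635, -1.20086138,
        0.01468883, -0.26674658]), 'qd': array([-1.11454829e-01,  1.24928598e-01,  1.34242692e-01, -1.85107849e-02,
       -2.14722279e+00, -1.45770241e-03,  2.17594662e+00]), 'joint_efforts': array([  0.46512689, -24.2892462 ,  -1.05600759, -13.19771469,
         1.39077511,  -0.46199938,  -1.45795047]), 'position': array([ 0.55310278, -0.11330707,  0.22048368]), 'tool_rot': array([ 0.22227385, -0.63815554,  0.69713704, -0.23948234]), 'contact_force': array([-0.05060099,  0.00588753, -0.15320865]), 'wrist_torque': array([0.07148713, 0.60405837, 0.00111221]), 'opening': 0.0003416350120259567}
[[-0.087 -0.783  0.616]
 [-0.996  0.071 -0.05 ]
 [-0.004 -0.618 -0.786]]
```

```bash
python3 -m inch '[[[0.45,5,0],[0,0,0],0],[[0.45,5,0],[0,0,0],0],[[0.45,5,0],[1,-0.1,0],0],[[0.45,5,0],[2,-0.2,0],0],[[0.45,5,0],[2,-0.2,0],0],[[0.45,5,0],[2,-0.2,0],0]]'
python3 -c "
from h import *
from scipy.spatial.transform import Rotation as R
s=readout.read_state();print(s['joints'],s['qd'],s['position']);q=s['tool_rot'];print(R.from_quat(q[[1,2,3,0]]).as_matrix().round(3))"
```

```text
t: 2.6
position: [0.5738, -0.1139, 0.2217]
tool_rot: [0.195, -0.648, 0.706, -0.21]
contact_force: [0.0, 0.1, 0.2]
opening: 0.0004
[-0.11150959  0.26330167  0.39070234  2.14186659 -0.82400421  0.25473987
 -0.66640551] [ 0.06002288 -0.013006   -0.04991048  0.04499037 -0.01004115 -0.0027384
  0.0025593 ] [ 0.57383872 -0.11388242  0.22165754]
[[-0.084 -0.833  0.547]
 [-0.996  0.072 -0.043]
 [-0.003 -0.549 -0.836]]
```

```bash
python3 -m inch '[[[0,0,0],[0,0,-2],0],[[0,0,0],[0,0,-4],0],[[0,0,0],[0,0,-6],0],[[0,0,0],[1,-0.1,-6.7],0],[[0,0,0],[2.5,-0.2,-6.7],0],[[0,0,0],[4,-0.3,-6.7],0],[[0,0,0],[5.5,-0.4,-6.7],0],[[0,0,0],[6.5,-0.4,-6.7],0],[[0,0,0],[7.3,-0.5,-6.7],0],[[0,0,0],[7.3,-0.5,-6.7],0],[[0,0,0],[7.3,-0.5,-6.7],0]]'
python3 -c "
from h import *
from scipy.spatial.transform import Rotation as R
s=readout.read_state();print(s['joints'],s['position']);q=s['tool_rot'];print(R.from_quat(q[[1,2,3,0]]).as_matrix().round(3))
im,d=grab('side','s1');cv2.imwrite('pics/s1c.png',cv2.resize(im[90:260,130:330],None,fx=3,fy=3,interpolation=2))"
```

```text
t: 3.52
position: [0.6452, -0.1202, 0.1541]
tool_rot: [0.195, -0.647, 0.707, -0.209]
contact_force: [-1.1, -0.3, 0.0]
opening: 0.0007
[ 0.03150754  0.46164503  0.21085023  2.05271881 -1.2293262   0.16471101
 -0.28811764] [ 0.64519114 -0.12020052  0.15414822]
[[-0.088 -0.834  0.546]
 [-0.996  0.076 -0.044]
 [-0.005 -0.547 -0.837]]
```

View pics/s1c.png

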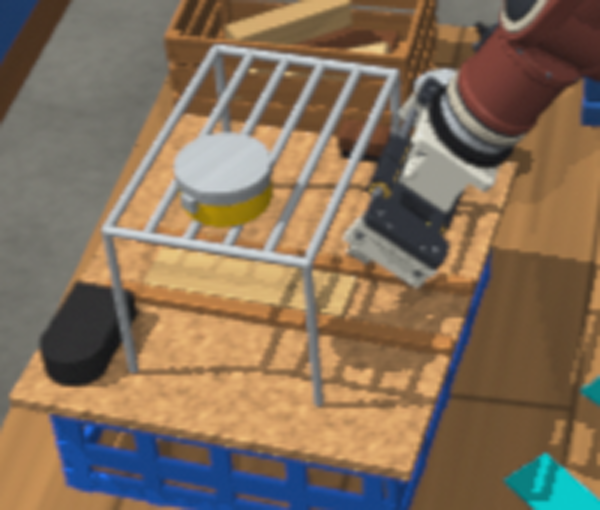

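The gripper sits in front of the front wire, with the tips reaching in under it, and the tin and rack look untouched. Next I'll press down.

```bash
python3 -m inch '[[[0,0,0],[0,0,-0.6],0],[[0,0,0],[0,0,-1.1],0],[[0,0,0],[0,0,-1.1],0],[[0,0,0],[0,0,-1.1],0]]'; python3 -m inch '[[[0,0,0],[0,0,-0.2],0],[[0,0,0],[0,0,-0.3],0],[[0,0,0],[0,0,-0.3],0],[[0,0,0],[0,0,-0.3],0]]'
```

```text
t: 3.9
position: [0.6453, -0.1205, 0.1437]
tool_rot: [0.195, -0.647, 0.707, -0.209]
contact_force: [-0.2, -0.1, 0.1]
opening: 0.0001
t: 4.23
position: [0.6463, -0.1199, 0.1412]
tool_rot: [0.195, -0.647, 0.707, -0.21]
contact_force: [-0.6, -0.3, -0.1]
opening: 0.0007
```

```bash
python3 -m inch '[[[0,0,0],[0,0,-0.1],0],[[0,0,0],[0,0,-0.2],0],[[0,0,0],[0,0,-0.2],0],[[0,0,0],[0,0,-0.2],0]]';python3 -m inch '[[[0,0,0],[0,0,-0.1],0],[[0,0,0],[0,0,-0.2],0],[[0,0,0],[0,0,-0.2],0],[[0,0,0],[0,0,-0.2],0]]'
```

```text
t: 4.57
position: [0.6465, -0.1198, 0.1389]
tool_rot: [0.195, -0.647, 0.707, -0.21]
contact_force: [-1.1, 0.3, -0.1]
opening: 0.0006
t: 4.9
position: [0.6464, -0.1199, 0.1368]
tool_rot: [0.195, -0.647, 0.707, -0.21]
contact_force: [0.5, -1.0, -0.3]
opening: 0.0007
```

```bash
python3 -m inch '[[[0,0,0],[0,0,-0.1],0],[[0,0,0],[0,0,-0.2],0],[[0,0,0],[0,0,-0.2],0]]';python3 -m inch '[[[0,0,0],[0,0,-0.1],0],[[0,0,0],[0,0,-0.2],0],[[0,0,0],[0,0,-0.2],0]]'
```

```text
t: 5.15
position: [0.6464, -0.1199, 0.1347]
tool_rot: [0.195, -0.647, 0.707, -0.209]
contact_force: [-0.3, 0.9, -0.2]
opening: 0.0006
t: 5.4
position: [0.6463, -0.1199, 0.1327]
tool_rot: [0.195, -0.647, 0.707, -0.209]
contact_force: [-0.3, -0.4, 0.1]
opening: 0.0004
```

```bash
python3 -c "
from h import *
im,d=grab('side','s2');im2,d2=grab('top','t2')
c=vision.camera_model('side')
for n in ('side','top'):
  c=vision.camera_model(n);p=np.array(c['intrinsics'])@(np.array(c['R'])@readout.read_state()['position']+c['t']);print(n,p[:2]/p[2])
a=cv2.resize(im[140:220,190:290],None,fx=5,fy=5,interpolation=2);b=cv2.resize(im2[90:170,280:360],None,fx=5,fy=5,interpolation=2)
cv2.imwrite('pics/c2.png',cv2.resize(np.hstack([a,b]),None,fx=.88,fy=.88))"
```

```text
side [241.2817215  188.03539367]
top [320.97632168 140.0565782 ]
```

View pics/c2.png

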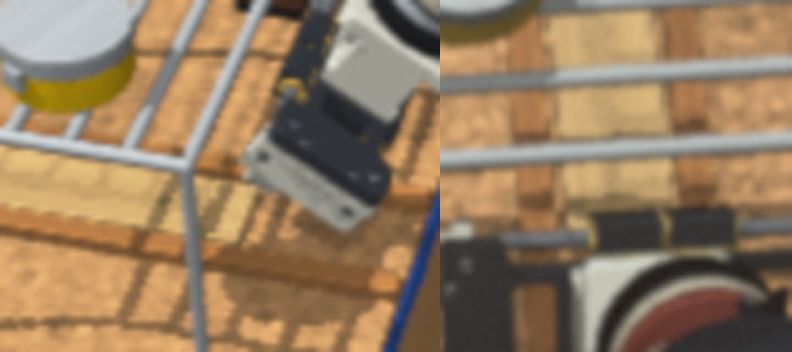

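The tips aren't visible at the projected TCP: side (241,188) shows bare slat. I'll compare the projection with the depth data.

```bash
python3 -c "
from h import *
np.set_printoptions(precision=3,suppress=True)
def pr(n,X):
  c=vision.camera_model(n);p=np.array(c['intrinsics'])@(np.array(c['R'])@np.array(X)+c['t']);return p[:2]/p[2]
print('start proj',pr('side',[.233,-.606,.182]))
P0=np.array([.233,-.606,.182])
d=np.load('pics/s2.npy');d0=np.load('pics/side0.npy')
for x,y in [(226,211),(235,195),(250,165),(300,200),(345,215),(330,130),(355,180),(300,90)]:
  u,v=round(190+x/4.4),round(140+y/4.4);print('side',(x,y),w('side',d,u,v))
d2=np.load('pics/t2.npy')
for x,y in [(620,190),(620,225),(700,225),(630,232),(480,290),(560,270),(620,270)]:
  u,v=round(280+(x-440)/4.4),round(90+y/4.4);print('top',(x,y),w('top',d2,u,v,0))
s=cv2.imread('pics/side0.png')[20:100,370:460];t=cv2.imread('pics/s1.png')[120:220,210:330]
cv2.imwrite('pics/c3.png',np.hstack([cv2.resize(s,(360,400)),cv2.resize(t,(430,400))]))
"
```

```text
start proj [403.663  83.975]
side (226, 211) [ 0.647 -0.117  0.135]
side (235, 195) [ 0.645 -0.134  0.135]
side (250, 165) [ 0.608 -0.03   0.252]
side (300, 200) [ 0.583 -0.031  0.232]
side (345, 215) [ 0.559 -0.027  0.226]
side (330, 130) [ 0.568 -0.043  0.271]
side (355, 180) [ 0.55  -0.02   0.259]
side (300, 90) [ 0.592 -0.086  0.262]
top (620, 190) [ 0.661 -0.122  0.135]
top (620, 225) [ 0.597 -0.099  0.271]
top (700, 225) [ 0.593 -0.131  0.268]
top (630, 232) [ 0.594 -0.102  0.268]
top (480, 290) [ 0.576 -0.038  0.277]
top (560, 270) [ 0.58  -0.071  0.279]
top (620, 270) [ 0.561 -0.088  0.325]
```

View pics/c3.png

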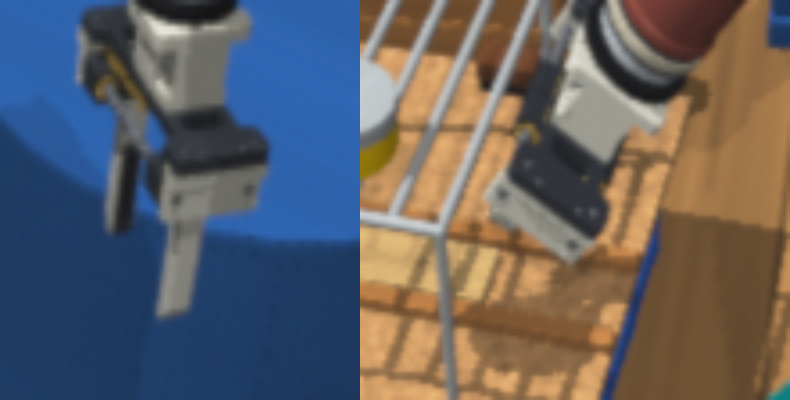

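```bash
python3 -c "
from h import *
np.set_printoptions(precision=3,suppress=True)
d0=np.load('pics/side0.npy')
for x,y in [(170,305),(172,295),(178,260),(183,225),(120,225),(122,210),(190,205),(240,200)]:
  u,v=round(370+x/4),round(20+y/5);print((x,y),(u,v),w('side',d0,u,v,0))
def pr(n,X):
  c=vision.camera_model(n);p=np.array(c['intrinsics'])@(np.array(c['R'])@np.array(X)+c['t']);return p[:2]/p[2],p[2]
d=np.load('pics/s2.npy');z=np.array([.547,-.043,-.836]);T=np.array([.6463,-.12,.1327])
for s in (0,.01,.02,.03,.04,.05,.07):
  p,q=pr('side',T-s*z);u,v=p.round().astype(int);print(s,p,q,d[v,u],w('side',d,u,v,0))
"
```

```text
(170, 305) (412, 81) [ 0.217 -0.548  0.229]
(172, 295) (413, 79) [ 0.214 -0.554  0.233]
(178, 260) (414, 72) [ 0.216 -0.547  0.26 ]
(183, 225) (416, 65) [ 0.215 -0.545  0.283]
(120, 225) (400, 65) [ 0.25  -0.645  0.224]
(122, 210) (400, 62) [ 0.252 -0.648  0.232]
(190, 205) (418, 61) [ 0.214 -0.524  0.308]
(240, 200) (430, 60) [ 0.181 -0.532  0.309]
0 [241.347 188.065] 1.4178202337185828 1.4170479 [ 0.647 -0.119  0.133]
0.01 [243.219 186.014] 1.4110098951967087 1.4168204 [ 0.642 -0.124  0.137]
0.02 [245.109 183.942] 1.4041995566748344 1.4242305 [ 0.639 -0.133  0.136]
0.03 [247.018 181.851] 1.3973892181529604 1.4293127 [ 0.635 -0.142  0.136]
0.04 [248.945 179.739] 1.390578879631086 1.2721751 [ 0.604 -0.031  0.245]
0.05 [250.891 177.606] 1.383768541109212 1.26125 [ 0.598 -0.027  0.255]
0.07 [254.841 173.277] 1.3701478640654636 1.2412543 [ 0.587 -0.022  0.277]
```

The depth data shows the true tips sit about 38 mm behind the reported TCP along the tool axis, both at the start and now. I'll allow for that, so the tips are currently about 28 mm above the slat.

```bash
python3 -m inch '[[[0,0,0],[0.5,0,-0.8],0],[[0,0,0],[1.2,0,-1.6],0],[[0,0,0],[2,-0.1,-1.8],0],[[0,0,0],[2,-0.1,-1.8],0],[[0,0,0],[2,-0.1,-1.8],0]]';python3 -m inch '[[[0,0,0],[0,0,-0.15],0],[[0,0,0],[0,0,-0.3],0],[[0,0,0],[0,0,-0.3],0]]';python3 -m inch '[[[0,0,0],[0,0,-0.1],0],[[0,0,0],[0,0,-0.2],0],[[0,0,0],[0,0,-0.2],0]]'
```

```text
t: 5.92
position: [0.668, -0.121, 0.1166]
tool_rot: [0.194, -0.648, 0.707, -0.208]
contact_force: [-0.1, 0.0, 0.7]
opening: 0.0005
t: 6.17
position: [0.668, -0.1214, 0.1151]
tool_rot: [0.193, -0.648, 0.707, -0.207]
contact_force: [-0.6, 0.4, -0.2]
opening: 0.0006
t: 6.42
position: [0.6685, -0.1215, 0.1138]
tool_rot: [0.193, -0.648, 0.707, -0.207]
contact_force: [-0.2, -1.0, 0.2]
opening: 0.0002
```

```bash
python3 -m inch '[[[0,0,0],[0,0,0],0],[[0,0,0],[0,0,-0.2],0],[[0,0,0],[0,0,-0.2],0],[[0,0,0],[0,0,-0.2],0]]';python3 -c "
from h import *
s=readout.read_state();print(s['joints'],s['qd'],s['joint_efforts'])"
```

```text
t: 6.75
position: [0.6689, -0.1216, 0.1124]
tool_rot: [0.192, -0.648, 0.707, -0.206]
contact_force: [-0.6, -0.7, -0.0]
opening: -0.0001
[ 0.22527693  0.55293006 -0.07243693  2.01781703 -1.36073299  0.01458068
 -0.1270893 ] [ 0.00011089 -0.00236207  0.00067375 -0.00060244  0.00100428 -0.00060792
 -0.001385  ] [ 2.70534569e-03 -3.82987475e+01 -4.21902733e-01 -1.16920826e+01
 -3.07309383e-02 -1.80929960e-01 -7.52035441e-03]
```

```bash
python3 -m inch '[[[0.13,1.5,0],[-0.4,0,0],0],[[0.27,3,0],[-0.7,0.05,-0.1],0],[[0.27,3,0],[-0.7,0.05,-0.3],0],[[0.27,3,0],[-0.7,0.05,-0.4],0],[[0.27,3,0],[-0.7,0.05,-0.4],0]]';python3 -m inch '[[[0,0,0],[0,0,-0.1],0],[[0,0,0],[0,0,-0.2],0],[[0,0,0],[0,0,-0.2],0]]';python3 -c "
from h import *
s=readout.read_state();print(s['joints'])"
```

```text
t: 7.17
position: [0.6631, -0.1205, 0.1093]
tool_rot: [0.176, -0.653, 0.712, -0.188]
contact_force: [0.2, 0.3, 4.5]
opening: 0.0007
t: 7.42
position: [0.6633, -0.1206, 0.109]
tool_rot: [0.178, -0.652, 0.712, -0.188]
contact_force: [-5.3, 1.4, 13.3]
opening: 0.0005
[-0.00751562  0.56627598  0.2700696   1.99779736 -1.260354    0.20989171
 -0.27553486]
```

Contact is made at 13 N, so I'll start the drag.

```bash
python3 -m inch '[[[0,0,0],[-0.5,0.05,0],0],[[0,0,0],[-1,0.1,0],0],[[0,0,0],[-1.5,0.14,0],0],[[0,0,0],[-2,0.18,0],0],[[0,0,0],[-2.5,0.23,0],0],[[0,0,0],[-3,0.27,0],0],[[0,0,0],[-3,0.27,0],0]]'; python3 -c "
from h import *
im,d=grab('top','t3');c=vision.camera_model('top')
cv2.imwrite('pics/c4.png',cv2.resize(im[60:210,260:400],None,fx=4,fy=4,interpolation=2))"
```

```text
t: 8.0
position: [0.6342, -0.1189, 0.1092]
tool_rot: [0.178, -0.652, 0.713, -0.189]
contact_force: [1.2, 0.2, 6.4]
opening: 0.0008
```

View pics/c4.png

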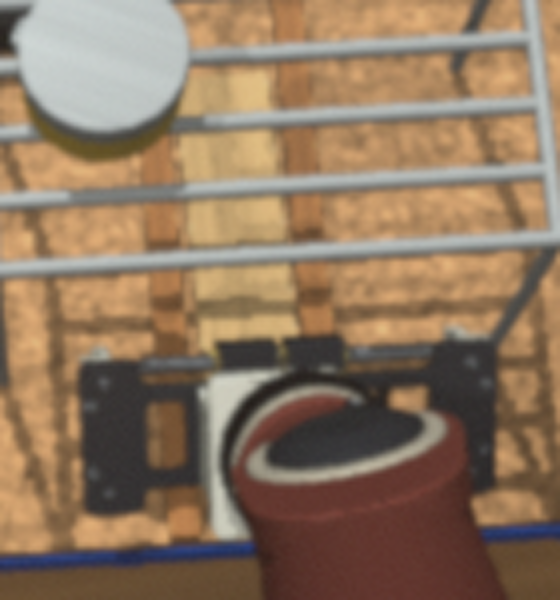

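The far end has moved from v≈66 to about 76, so the slat is following with perhaps a few mm of slip. I'll press a little more and continue.

```bash
python3 -m inch '[[[0,0,0],[0,0,-0.15],0],[[0,0,0],[-0.6,0.05,-0.15],0],[[0,0,0],[-1.2,0.1,-0.15],0],[[0,0,0],[-1.8,0.16,-0.15],0],[[0,0,0],[-2.4,0.21,-0.15],0],[[0,0,0],[-3,0.27,-0.15],0],[[0,0,0],[-3,0.27,-0.15],0]]'; python3 -m inch '[[[0,0,0],[-0.5,0.05,0],0],[[0,0,0],[-1,0.1,0],0],[[0,0,0],[-1.5,0.14,0],0],[[0,0,0],[-2,0.18,0],0],[[0,0,0],[-2.5,0.23,0],0],[[0,0,0],[-2.5,0.23,0],0]]'; python3 -c "
from h import *
im,d=grab('top','t4');im2,d2=grab('side','s4')
a=cv2.resize(im[60:210,260:400],(390,420),interpolation=2)
b=cv2.resize(im2[120:260,160:290],(390,420),interpolation=2)
cv2.imwrite('pics/c5.png',np.hstack([a,b]))"
```

```text
t: 8.63
position: [0.6033, -0.1163, 0.109]
tool_rot: [0.175, -0.653, 0.713, -0.186]
contact_force: [-0.3, 1.0, 7.0]
opening: 0.0005
t: 9.13
position: [0.5782, -0.1147, 0.1121]
tool_rot: [0.171, -0.654, 0.714, -0.181]
contact_force: [-0.2, -0.5, 0.1]
opening: 0.0004
```

View pics/c5.png

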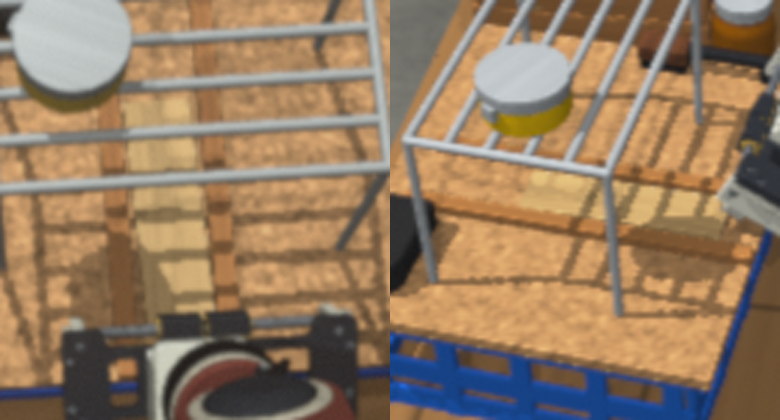

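```bash
cat >> h.py <<'E'
def rack(X): 
    a=np.radians(-5.2);d=np.array(X)[:2]-[.530,-.108];return np.array([d@[np.cos(a),np.sin(a)],d@[-np.sin(a),np.cos(a)]])
def slatpts(n):
    # points of slat top in lane (height 135) as rack coords
    im,d=vision.grab_frame(n);c=vision.camera_model(n);K=np.array(c['intrinsics']);R=np.array(c['R']);t=np.array(c['t'])
    v,u=np.mgrid[0:420,0:560];r=np.linalg.inv(K)@np.vstack([u.ravel(),v.ravel(),np.ones(u.size)])*d.ravel()
    X=(R.T@(r-t[:,None])).T; a=np.radians(-5.2);q=X[:,:2]-[.530,-.108]
    rx=q@[np.cos(a),np.sin(a)];ry=q@[-np.sin(a),np.cos(a)]
    return rx,ry,X[:,2],im.reshape(-1,3)
def prof(n):
    rx,ry,z,c=slatpts(n)
    for x in np.arange(-.1,.30,.01):
        k=(abs(rx-x)<.005)&(abs(ry)<.018)
        if k.sum(): print('%.2f z med %.4f n%d'%(x,np.median(z[k]),k.sum()),end='; ')
    print()
E
python3 -c "
from h import *
print(rack(onz('top',317.3,94.7,.136)),rack(onz('top',316.7,66,.136)))
prof('side');prof('top')
s=readout.read_state();print(s['joints'],s['position'])"
```

```text
[ 0.21635006 -0.00121525] [ 0.28182919 -0.00505655]
-0.10 z med 0.3924 n115; -0.09 z med 0.3968 n110; -0.08 z med 0.2920 n110; -0.07 z med 0.3896 n104; -0.06 z med 0.3674 n103; -0.05 z med 0.2252 n107; -0.04 z med 0.3278 n84; -0.03 z med 0.3142 n83; -0.02 z med 0.2742 n73; -0.01 z med 0.0017 n51; -0.00 z med 0.1215 n71; 0.01 z med 0.1294 n109; 0.02 z med 0.0262 n102; 0.03 z med 0.1307 n49; 0.04 z med 0.1357 n35; 0.05 z med 0.1362 n38; 0.06 z med 0.1365 n37; 0.07 z med 0.1366 n35; 0.08 z med 0.1364 n38; 0.09 z med 0.1386 n62; 0.10 z med 0.1363 n43; 0.11 z med 0.1365 n39; 0.12 z med 0.1376 n54; 0.13 z med 0.1375 n41; 0.14 z med 0.1362 n15; 0.15 z med 0.1374 n36; 0.16 z med 0.1368 n54; 0.17 z med 0.1356 n39; 0.18 z med 0.1362 n37; 0.19 z med 0.1362 n40; 0.20 z med 0.1354 n35; 0.21 z med 0.1363 n34; 0.22 z med 0.1329 n42; 0.23 z med 0.1305 n35; 0.24 z med 0.1302 n36; 0.25 z med 0.1341 n61; 0.26 z med 0.1308 n39; 0.27 z med 0.1302 n35; 0.28 z med 0.1309 n35; 0.29 z med 0.1298 n33; 
-0.10 z med 0.4662 n240; -0.09 z med 0.4604 n234; -0.08 z med 0.4447 n190; -0.07 z med 0.0010 n114; -0.06 z 
[... 261 characters left out ...]
z med 0.1353 n36; 0.06 z med 0.1351 n84; 0.07 z med 0.1342 n81; 0.08 z med 0.1344 n81; 0.09 z med 0.1384 n167; 0.10 z med 0.1351 n93; 0.11 z med 0.1340 n77; 0.12 z med 0.1361 n143; 0.13 z med 0.1353 n108; 0.14 z med 0.1342 n85; 0.15 z med 0.2844 n53; 0.16 z med 0.1370 n125; 0.17 z med 0.1346 n76; 0.18 z med 0.1343 n71; 0.19 z med 0.2853 n98; 0.20 z med 0.1345 n72; 0.21 z med 0.1339 n77; 0.22 z med 0.2830 n143; 0.23 z med 0.2825 n3; 0.24 z med 0.1283 n71; 0.25 z med 0.2808 n154; 0.26 z med 0.1290 n66; 0.27 z med 0.1296 n12; 0.28 z med 0.1287 n69; 0.29 z med 0.1283 n71; 
[ 0.26195724  0.45801125 -0.0942894   2.18079933 -1.36076514  0.01452983
 -0.11271571] [ 0.58021549 -0.11469892  0.11272736]
```

```bash
python3 -m inch '[[[0,0,0],[0,0,1],0],[[0.3,3.3,0],[0,0,1.5],0],[[0.6,6.6,0],[0,0,1.5],0],[[0.9,10,0],[0,0,1],0],[[0.9,10,0],[1,-0.05,0],0],[[0.9,10,0],[2,-0.15,0],0],[[0.9,10,0],[3,-0.2,0],0],[[0.9,10,0],[4,-0.25,0],0],[[0.9,10,0],[4.4,-0.25,-0.2],0],[[0.9,10,0],[4.4,-0.25,-0.4],0],[[0.9,10,0],[4.4,-0.25,-0.4],0],[[0.9,10,0],[4.4,-0.25,-0.4],0]]';python3 -m inch '[[[0,0,0],[0,0,-0.2],0],[[0,0,0],[0,0,-0.3],0],[[0,0,0],[0,0,-0.3],0]]';python3 -c "
from h import *
s=readout.read_state();print(s['joints'],s['position'],rack(s['position']))"
```

```text
t: 10.33
position: [0.6232, -0.1173, 0.1084]
tool_rot: [0.113, -0.666, 0.728, -0.118]
contact_force: [-0.7, -0.0, 0.5]
opening: 0.0001
t: 10.58
position: [0.6237, -0.1172, 0.1056]
tool_rot: [0.114, -0.666, 0.728, -0.118]
contact_force: [1.0, -0.1, -0.6]
opening: 0.0003
[-0.22802172  0.61139192  0.61746726  1.92048988 -0.87789591  0.52518597
 -0.68039092] [ 0.62366787 -0.11724645  0.1056484 ] [ 0.0941204  -0.00071903]
```

```bash
python3 -m inch '[[[0,0,0],[0,0,-0.1],0],[[0,0,0],[0,0,-0.2],0],[[0,0,0],[0,0,-0.2],0]]';python3 -m inch '[[[0,0,0],[0,0,-0.1],0],[[0,0,0],[0,0,-0.2],0],[[0,0,0],[0,0,-0.2],0]]'
```

```text
t: 10.83
position: [0.6241, -0.1173, 0.1049]
tool_rot: [0.114, -0.666, 0.728, -0.118]
contact_force: [-3.7, 0.6, 6.3]
opening: 0.0004
t: 11.08
position: [0.6243, -0.1173, 0.1046]
tool_rot: [0.115, -0.666, 0.728, -0.118]
contact_force: [-7.9, 2.7, 16.4]
opening: 0.0003
```

```bash
python3 -m inch '[[[0,0,0],[-0.5,0.05,0],0],[[0,0,0],[-1,0.1,0],0],[[0,0,0],[-1.5,0.14,0],0],[[0,0,0],[-2,0.18,0],0],[[0,0,0],[-2.5,0.23,0],0],[[0,0,0],[-3,0.27,0],0],[[0,0,0],[-3,0.27,0],0]]';python3 -m inch '[[[0,0,0],[-0.5,0.05,-0.05],0],[[0,0,0],[-1,0.1,-0.05],0],[[0,0,0],[-1.5,0.14,-0.05],0],[[0,0,0],[-2,0.18,-0.05],0],[[0,0,0],[-2.5,0.23,-0.05],0],[[0,0,0],[-3.1,0.28,-0.05],0],[[0,0,0],[-3.1,0.28,-0.05],0]]'; python3 -c "
from h import *
prof('side')
s=readout.read_state();print(s['joints'],s['position'],rack(s['position']))"
```

```text
t: 11.67
position: [0.5977, -0.1161, 0.105]
tool_rot: [0.116, -0.665, 0.727, -0.122]
contact_force: [1.7, -1.4, 7.3]
opening: 0.0007
t: 12.25
position: [0.5675, -0.1137, 0.105]
tool_rot: [0.116, -0.665, 0.727, -0.123]
contact_force: [2.1, -0.7, 8.7]
opening: 0.0004
-0.10 z med 0.0039 n69; -0.09 z med 0.3740 n84; -0.08 z med 0.3379 n99; -0.07 z med 0.3142 n102; -0.06 z med 0.3085 n114; -0.05 z med 0.4743 n88; -0.04 z med 0.3905 n148; -0.03 z med 0.3889 n160; -0.02 z med 0.3536 n121; -0.01 z med 0.1388 n95; -0.00 z med 0.1369 n91; 0.01 z med 0.1324 n75; 0.02 z med 0.1341 n118; 0.03 z med 0.1358 n43; 0.04 z med 0.1364 n26; 0.05 z med 0.1357 n34; 0.06 z med 0.1360 n38; 0.07 z med 0.1368 n36; 0.08 z med 0.1356 n33; 0.09 z med 0.1390 n64; 0.10 z med 0.1368 n45; 0.11 z med 0.1365 n34; 0.12 z med 0.1388 n54; 0.13 z med 0.1373 n46; 0.14 z med 0.1368 n15; 0.15 z med 0.1370 n35; 0.16 z med 0.1370 n51; 0.17 z med 0.1300 n39; 0.18 z med 0.1302 n33; 0.19 z med 0.1309 n48; 0.20 z med 0.1308 n34; 0.21 z med 0.1300 n35; 0.22 z med 0.1315 n47; 0.23 z med 0.1305 n34; 0.24 z med 0.1300 n33; 0.25 z med 0.1340 n66; 0.26 z med 0.1307 n41; 0.27 z med 0.1300 n35; 0.28 z med 0.1298 n33; 0.29 z med 0.1298 n31; 
[-0.20324564  0.52680725  0.56250591  2.07714884 -0.93268358  0.41510129
 -0.57940664] [ 0.5674912  -0.11368982  0.10494712] [ 0.03785258 -0.00226848]
```

```bash
python3 -m inch '[[[0,0,0],[0,0,1],0],[[0,0,0],[1,-0.1,1],0],[[0,0,0],[2.5,-0.2,1],0],[[0,0,0],[4,-0.35,1],0],[[0,0,0],[4.5,-0.4,0.5],0],[[0,0,0],[4.5,-0.4,0.1],0],[[0,0,0],[4.5,-0.4,0.1],0],[[0,0,0],[4.5,-0.4,-0.1],0],[[0,0,0],[4.5,-0.4,-0.1],0]]';python3 -m inch '[[[0,0,0],[0,0,-0.05],0],[[0,0,0],[0,0,-0.1],0],[[0,0,0],[0,0,-0.1],0]]'
```

```text
t: 13.05
position: [0.6112, -0.1159, 0.1046]
tool_rot: [0.117, -0.665, 0.727, -0.121]
contact_force: [-2.7, 3.5, 19.9]
opening: 0.0005
t: 13.3
position: [0.6113, -0.1158, 0.1045]
tool_rot: [0.118, -0.665, 0.727, -0.121]
contact_force: [-6.2, 3.7, 24.4]
opening: 0.0005
```

```bash
python3 -m inch '[[[0,0,0],[0,0,0.1],0],[[0,0,0],[-0.5,0.05,0.1],0],[[0,0,0],[-1,0.1,0.1],0],[[0,0,0],[-1.5,0.14,0.1],0],[[0,0,0],[-2,0.18,0.1],0],[[0,0,0],[-2.5,0.23,0.1],0],[[0,0,0],[-3,0.27,0.1],0],[[0,0,0],[-3.5,0.32,0.1],0],[[0,0,0],[-4,0.36,0.1],0],[[0,0,0],[-4.3,0.39,0.1],0],[[0,0,0],[-4.3,0.39,0.1],0]]'; python3 -c "
from h import *
prof('side')"
```

```text
t: 14.22
position: [0.571, -0.1143, 0.1049]
tool_rot: [0.117, -0.665, 0.727, -0.124]
contact_force: [4.7, -0.8, 10.4]
opening: 0.0003
-0.10 z med 0.0030 n62; -0.09 z med 0.3747 n84; -0.08 z med 0.3537 n96; -0.07 z med 0.3243 n98; -0.06 z med 0.2983 n141; -0.05 z med 0.1379 n139; -0.04 z med 0.2283 n154; -0.03 z med 0.3776 n212; -0.02 z med 0.3569 n145; -0.01 z med 0.3208 n104; -0.00 z med 0.1372 n91; 0.01 z med 0.0044 n63; 0.02 z med 0.1354 n125; 0.03 z med 0.1364 n48; 0.04 z med 0.1360 n26; 0.05 z med 0.1362 n33; 0.06 z med 0.1360 n35; 0.07 z med 0.1361 n34; 0.08 z med 0.1364 n32; 0.09 z med 0.1379 n65; 0.10 z med 0.1370 n45; 0.11 z med 0.1350 n34; 0.12 z med 0.1380 n50; 0.13 z med 0.1314 n42; 0.14 z med 0.1301 n12; 0.15 z med 0.1305 n37; 0.16 z med 0.1316 n57; 0.17 z med 0.1299 n34; 0.18 z med 0.1305 n35; 0.19 z med 0.1305 n46; 0.20 z med 0.1301 n30; 0.21 z med 0.1297 n32; 0.22 z med 0.1312 n50; 0.23 z med 0.1309 n35; 0.24 z med 0.1307 n36; 0.25 z med 0.1355 n61; 0.26 z med 0.1309 n39; 0.27 z med 0.1305 n35; 0.28 z med 0.1307 n35; 0.29 z med 0.1302 n32;
```

The far end is at rack x≈126 mm, so the near end sits at about −54 mm, flat. I'll lift off, straighten the tool, open and move over the protruding end.

```bash
python3 -m inch '[[[0,0,0],[0,0,1.5],0],[[0,0,0],[0,0,4],0],[[0.6,6.5,0],[-1.5,0.2,7],0],[[1.2,13,0],[-4,0.5,9],4],[[1.8,19.5,0],[-6,0.8,9],9.3],[[1.8,19.5,0],[-8.1,1,9],9.3],[[1.8,19.5,0],[-8.1,1,9],9.3],[[1.8,19.5,0],[-8.1,1,9],9.3],[[1.8,19.5,0],[-8.1,1,7],9.3],[[1.8,19.5,0],[-8.1,1,7],9.3]]'; python3 -c "
from h import *
from scipy.spatial.transform import Rotation as R
s=readout.read_state();q=s['tool_rot'];print(R.from_quat(q[[1,2,3,0]]).as_matrix().round(3),s['joints'],rack(s['position']))
for n in('side','top'):
  rx,ry,z,c=slatpts(n)
  k=(abs(z-.1355)<.004)&(rx<-.005)&(rx>-.12)&(abs(ry)<.05)
  print(k.sum(), np.percentile(rx[k],[0,5,50,95]) if k.sum() else '', np.percentile(ry[k],[2,50,98]) if k.sum() else '')
  # lowest tip points near tool
  p=rack(s['position']);k=(abs(rx-p[0])<.02)&(abs(ry-p[1])<.08)&(z>.145)&(z<.35);zz=z[k];i=np.argsort(zz)[:8];print(zz[i].round(3),rx[k][i].round(3),ry[k][i].round(3))
im,d=grab('side','s5');im2,d=grab('top','t5')
cv2.imwrite('pics/c6.png',np.hstack([cv2.resize(im[100:260,170:330],(395,395),interpolation=2),cv2.resize(im2[70:230,240:400],(395,395),interpolation=2)]))"
```

```text
t: 15.1
position: [0.4822, -0.1006, 0.1677]
tool_rot: [-0.002, -0.675, 0.738, 0.01]
contact_force: [-0.1, 0.1, -0.7]
opening: 0.0426
[[-0.09  -0.996 -0.016]
 [-0.996  0.09   0.013]
 [-0.011  0.017 -1.   ]] [-0.41345941  0.52646743  0.88689111  1.88884607 -0.49389248  0.98237006
 -0.9605216 ] [-0.04825528  0.00299528]
297 [-0.06187165 -0.05855205 -0.03361366 -0.00796305] [-0.02842173 -0.00287     0.02112676]
[0.204 0.208 0.208 0.209 0.21  0.212 0.214 0.215] [-0.042 -0.056 -0.045 -0.056 -0.037 -0.05  -0.056 -0.048] [0.029 0.029 0.032 0.027 0.033 0.036 0.029 0.039]
0  
[0.309 0.31  0.31  0.31  0.312 0.313 0.314 0.319] [-0.068 -0.068 -0.068 -0.066 -0.067 -0.067 -0.067 -0.044] [-0.049 -0.045 -0.052 -0.05  -0.045 -0.046 -0.048 -0.064]
```

View pics/c6.png

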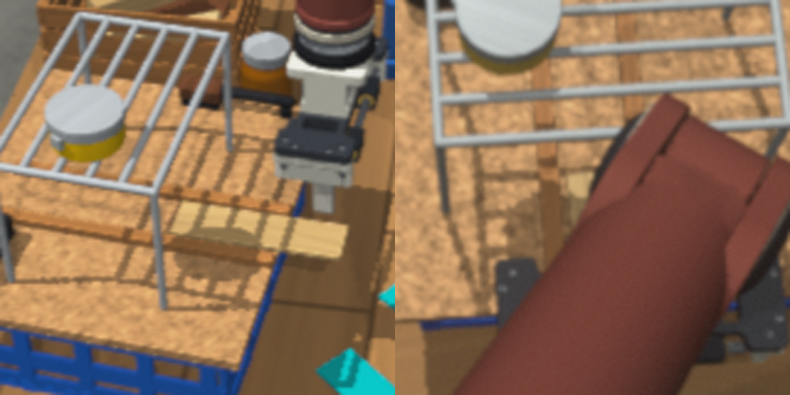

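```bash
python3 -m inch '[[[-0.75,-0.9,0],[0.3,-0.6,0],9.3],[[-0.75,-0.9,0],[0.3,-0.6,0],9.3],[[-0.75,-0.9,0],[0.3,-0.6,0],9.3],[[-0.75,-0.9,0],[0.3,-0.6,0],9.3],[[-0.75,-0.9,0],[0.3,-0.6,0],9.3],[[-0.75,-0.9,0],[0.3,-0.6,0],9.3]]'; python3 -m inch '[[[0,0,0],[0,0,-2],9.3],[[0,0,0],[0,0,-4],9.3],[[0,0,0],[0,0,-6],9.3],[[0,0,0],[0,0,-7.5],9.3],[[0,0,0],[0,0,-8.5],9.3],[[0,0,0],[0,0,-8.5],9.3],[[0,0,0],[0,0,-8.5],9.3]]'; python3 -c "
from h import *
rx,ry,z,c=slatpts('side')
p=rack(readout.read_state()['position']);print(p)
k=(abs(rx-p[0])<.02)&(abs(ry)<.09)&(z>.05)&(z<.3)
for y in np.arange(-.08,.08,.01):
  m=k&(abs(ry-y)<.005)
  if m.sum(): print(y.round(3),m.sum(),z[m].min().round(3),z[m].max().round(3))"
```

```text
t: 15.8
position: [0.4873, -0.1078, 0.1704]
tool_rot: [0.001, -0.675, 0.738, -0.002]
contact_force: [0.1, -0.5, 0.7]
opening: 0.0921
t: 16.38
position: [0.4873, -0.108, 0.0854]
tool_rot: [0.0, -0.675, 0.738, -0.002]
contact_force: [-0.3, -0.2, -0.2]
opening: 0.093
[-0.04206802 -0.00409576]
-0.07 1 0.151 0.151
-0.06 2 0.156 0.161
-0.05 10 0.145 0.158
0.01 13 0.13 0.258
0.02 14 0.129 0.294
0.03 111 0.244 0.3
0.04 269 0.138 0.299
0.05 31 0.13 0.25
0.06 132 0.129 0.251
0.07 53 0.245 0.253
```

```bash
python3 -m inch '[[[0,0,0],[0,0,-0.5],9.3],[[0,0,0],[0,0,-0.5],6.5],[[0,0,0],[0,0,-0.5],4],[[0,0,0],[0,0,-0.5],4],[[0,0,0],[0,0,-0.5],4],[[0,0,0],[0,0,-0.5],4],[[0,0,0],[0,0,-0.5],4],[[0,0,0],[0,0,-0.5],4],[[0,0,0],[0,0,-0.5],4]]'
```

```text
t: 17.18
position: [0.4872, -0.1078, 0.0804]
tool_rot: [0.001, -0.675, 0.738, -0.002]
contact_force: [1.1, -0.7, 0.7]
opening: 0.0494
```

```bash
python3 -m inch '[[[0,0,0],[0,0,0],3],[[0,0,0],[0,0,0.3],3],[[0,0,0],[0,0,0.8],3],[[0,0,0],[0,0,1.4],3],[[0,0,0],[0,0,2],3],[[0,0,0],[0,0,2.6],3],[[0,0,0],[0,0,3.2],3],[[0,0,0],[0,0,3.8],3],[[0,0,0],[0,0,4],3],[[0,0,0],[0,0,4],3]]'; python3 -c "
from h import *
prof('side');print(readout.read_state()['wrist_torque'])"
```

```text
t: 18.02
position: [0.4876, -0.108, 0.1211]
tool_rot: [0.001, -0.675, 0.738, -0.003]
contact_force: [-0.3, -0.2, -0.3]
opening: 0.0495
-0.10 z med -0.0008 n40; -0.09 z med 0.0009 n40; -0.08 z med 0.3659 n174; -0.07 z med 0.3640 n241; -0.06 z med 0.0043 n68; -0.05 z med 0.0008 n44; -0.04 z med 0.0011 n39; -0.03 z med -0.0005 n39; -0.02 z med 0.1761 n73; -0.01 z med 0.3631 n137; -0.00 z med 0.1759 n112; 0.01 z med 0.1308 n116; 0.02 z med 0.1293 n139; 0.03 z med 0.1334 n83; 0.04 z med 0.1353 n71; 0.05 z med 0.1543 n76; 0.06 z med 0.1736 n77; 0.07 z med 0.1361 n79; 0.08 z med 0.1352 n75; 0.09 z med 0.1753 n96; 0.10 z med 0.1741 n83; 0.11 z med 0.1337 n74; 0.12 z med 0.1734 n74; 0.13 z med 0.1318 n46; 0.14 z med 0.1303 n16; 0.15 z med 0.1312 n36; 0.16 z med 0.1324 n57; 0.17 z med 0.1298 n38; 0.18 z med 0.1300 n31; 0.19 z med 0.1303 n43; 0.20 z med 0.1300 n32; 0.21 z med 0.1298 n31; 0.22 z med 0.1319 n50; 0.23 z med 0.1305 n39; 0.24 z med 0.1301 n31; 0.25 z med 0.1325 n68; 0.26 z med 0.1306 n36; 0.27 z med 0.1300 n32; 0.28 z med 0.1298 n37; 0.29 z med 0.1309 n35; 
[ 0.03140949 -0.00962777 -0.04796654]
```

```bash
python3 -m inch '[[[0,0,0],[-1,0.1,0.5],3],[[0,0,0],[-2,0.2,1],3],[[0,0,0],[-3,0.3,1.5],3],[[0,0,0],[-4,0.4,2],3],[[0,0,0],[-4.7,0.45,2],3],[[0,0,0],[-4.7,0.45,2],3],[[0,0,0],[-4.7,2,2],3],[[0,0,0],[-4.7,4,2],3],[[0,0,0],[-4.7,6,2],3],[[0,0,0],[-4.7,8,2],3],[[0,0,0],[-4.7,10,2],3],[[0,0,0],[-4.7,12,2],3]]' && python3 -m inch '[[[0,0,0.8],[0,2,0],3],[[0,0,1.6],[0,4,0],3],[[0,0,2.4],[0,6.5,0],3],[[0,0,3.2],[0,9,0],3],[[0,0,4],[0,11.5,0],3],[[0,0,4.6],[0,14,0],3],[[0,0,4.6],[0,16.5,0],3],[[0,0,4.6],[0,19,0],3],[[0,0,4.6],[0,21.5,0],3],[[0,0,4.6],[0,24,0],3],[[0,0,4.6],[0,26,0],3],[[0,0,4.6],[0,27.5,0],3]]'
```

```text
t: 19.07
position: [0.4403, 0.0133, 0.1403]
tool_rot: [0.001, -0.675, 0.738, -0.003]
contact_force: [0.8, 0.4, -0.5]
opening: 0.0496
t: 20.07
position: [0.4397, 0.29, 0.1398]
tool_rot: [0.001, -0.705, 0.709, -0.002]
contact_force: [-0.0, -0.6, -0.2]
opening: 0.0491
```

```bash
cat >> h.py <<'E'
def cloud(n):
    im,d=vision.grab_frame(n);c=vision.camera_model(n);K=np.array(c['intrinsics']);R=np.array(c['R']);t=np.array(c['t'])
    v,u=np.mgrid[0:420,0:560];r=np.linalg.inv(K)@np.vstack([u.ravel(),v.ravel(),np.ones(u.size)])*d.ravel()
    X=(R.T@(r-t[:,None])).T; X[d.ravel()==0]=9; return X,im
def slatfit(n,zc,tol=.012,x0=.36,x1=.62,y0=.22,y1=.40):
    X,im=cloud(n);hsv=cv2.cvtColor(im,cv2.COLOR_BGR2HSV).reshape(-1,3)
    k=(abs(X[:,2]-zc)<tol)&(X[:,0]>x0)&(X[:,0]<x1)&(X[:,1]>y0)&(X[:,1]<y1)&(hsv[:,1]>60)&(hsv[:,0]>8)&(hsv[:,0]<30)
    P=X[k];print(n,k.sum())
    if k.sum()<30: return
    A=np.c_[P[:,:2],np.ones(len(P))];s=np.linalg.lstsq(A,P[:,2],rcond=None)[0]
    r=cv2.minAreaRect((P[:,:2]*1000).astype(np.float32));print('z slopes',s[:2].round(3),'z med',np.median(P[:,2]).round(4),'rect',r)
    m=P[P[:,0]>.47]
    for x in np.arange(.37,.62,.02):
        q=P[abs(P[:,0]-x)<.01]
        if len(q)>4: print(x.round(2),len(q),'y',np.percentile(q[:,1],[3,97]).round(4),'z',np.median(q[:,2]).round(4))
    print('x range',np.percentile(P[:,0],[.5,99.5]))
E
python3 -c "
from h import *
slatfit('top',.194);slatfit('side',.194);s=readout.read_state();print(s['position'],s['joints'])
im2,d=grab('top','t6');im,d=grab('side','s6')
cv2.imwrite('pics/c7.png',np.hstack([cv2.resize(im[260:420,200:360],(395,395),interpolation=2),cv2.resize(im2[160:320,50:210],(395,395),interpolation=2)]))"
```

```text
top 1651
z slopes [-0.007 -0.   ] z med 0.1935 rect ((513.5068359375, 290.0001220703125), (51.3053092956543, 175.403076171875), 89.97863006591797)
0.43 22 y [0.2898 0.3112] z 0.1946
0.45 38 y [0.2888 0.296 ] z 0.1942
0.47 23 y [0.2892 0.2955] z 0.1939
0.49 141 y [0.2661 0.3091] z 0.194
0.51 293 y [0.2654 0.313 ] z 0.1936
0.53 283 y [0.2655 0.3132] z 0.1935
0.55 287 y [0.2655 0.3131] z 0.1935
0.57 280 y [0.2658 0.3137] z 0.1933
0.59 274 y [0.2657 0.3132] z 0.1932
0.61 10 y [0.2671 0.3081] z 0.1922
x range [0.42712118 0.60011067]
side 1320
z slopes [-0.003 -0.013] z med 0.1946 rect ((520.63623046875, 295.2586975097656), (59.5362548828125, 162.75950622558594), 86.47471618652344)
0.49 171 y [0.2709 0.3183] z 0.195
0.51 232 y [0.2709 0.3182] z 0.1949
0.53 230 y [0.2699 0.3177] z 0.1945
0.55 224 y [0.2705 0.3181] z 0.1945
0.57 225 y [0.2703 0.3185] z 0.1945
0.59 225 y [0.2711 0.3191] z 0.1944
0.61 12 y [0.274  0.3187] z 0.1941
x range [0.48539127 0.60035   ]
[0.43952248 0.29064352 0.13956508] [-1.18359365  0.61538641  0.88892764  1.85449878 -0.57896211  0.95072012
 -1.60732209]
```

View pics/c7.png

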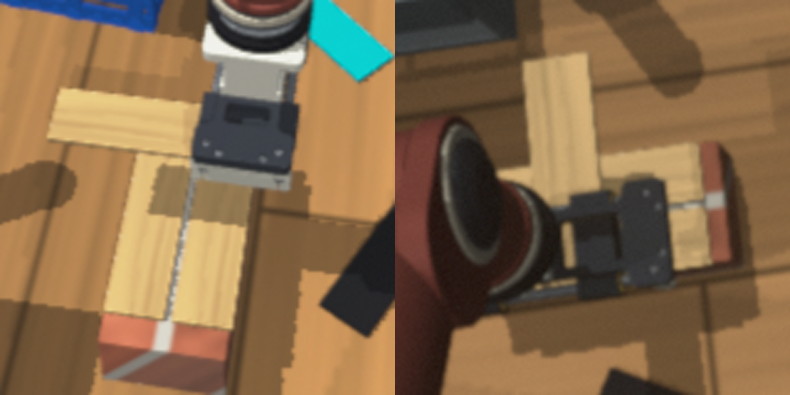

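Both views show the slat level and crosswise, about 19 mm too far in x and about 12 mm short in y. I'll correct that and descend.

```bash
python3 -m inch '[[[0,0,0],[-1,0.6,0],3],[[0,0,0],[-1.9,1.1,0],3],[[0,0,0],[-1.9,1.1,-1.5],3],[[0,0,0],[-1.9,1.1,-3],3],[[0,0,0],[-1.9,1.1,-4.5],3],[[0,0,0],[-1.9,1.1,-6],3],[[0,0,0],[-1.9,1.1,-7.5],3],[[0,0,0],[-1.9,1.1,-9],3],[[0,0,0],[-1.9,1.1,-9.8],3],[[0,0,0],[-1.9,1.1,-10.2],3],[[0,0,0],[-1.9,1.1,-10.2],3],[[0,0,0],[-1.9,1.1,-10.2],3]]';python3 -c "
from h import *
slatfit('top',.0915,.006,.45);slatfit('side',.0915,.006,.45)"
```

```text
t: 21.27
position: [0.4216, 0.298, 0.0389]
tool_rot: [0.001, -0.704, 0.711, -0.003]
contact_force: [0.3, 0.4, -0.5]
opening: 0.0496
top 1336
z slopes [-0.006 -0.001] z med 0.0928 rect ((523.348388671875, 297.550048828125), (51.155277252197266, 119.56454467773438), 89.78473663330078)
0.47 137 y [0.2734 0.318 ] z 0.0932
0.49 239 y [0.2733 0.3207] z 0.0929
0.51 238 y [0.2735 0.3203] z 0.0928
0.53 234 y [0.273  0.3207] z 0.0929
0.55 232 y [0.2733 0.3208] z 0.0926
0.57 224 y [0.2728 0.3207] z 0.0927
0.59 32 y [0.2748 0.3188] z 0.0921
x range [0.46592434 0.58172244]
side 1176
z slopes [-0.005 -0.005] z med 0.0944 rect ((523.96533203125, 298.0763244628906), (53.680660247802734, 119.55448913574219), 89.78768157958984)
0.47 150 y [0.2743 0.3224] z 0.0947
0.49 199 y [0.2747 0.3226] z 0.0945
0.51 201 y [0.2746 0.3224] z 0.0945
0.53 192 y [0.2747 0.3226] z 0.0941
0.55 204 y [0.2748 0.3223] z 0.0942
0.57 197 y [0.2746 0.3224] z 0.0943
0.59 33 y [0.275  0.3223] z 0.0937
x range [0.46504793 0.58280874]
```

```bash
python3 -m inch '[[[0,0,0],[0,0.2,-0.4],3],[[0,0,0],[0,0.3,-0.8],3],[[0,0,0],[0,0.3,-0.9],3],[[0,0,0],[0,0.3,-0.9],3],[[0,0,0],[0,0.3,-0.9],3]]';python3 -m inch '[[[0,0,0],[0,0,-0.1],3],[[0,0,0],[0,0,-0.15],3],[[0,0,0],[0,0,-0.15],3]]';python3 -m inch '[[[0,0,0],[0,0,-0.1],3],[[0,0,0],[0,0,-0.1],3],[[0,0,0],[0,0,-0.1],3]]'
```

```text
t: 21.78
position: [0.4211, 0.3011, 0.0292]
tool_rot: [0.001, -0.704, 0.71, -0.002]
contact_force: [0.5, 0.8, -0.3]
opening: 0.0492
t: 22.03
position: [0.4211, 0.3011, 0.0278]
tool_rot: [0.001, -0.704, 0.71, -0.002]
contact_force: [0.2, 1.1, -0.5]
opening: 0.0494
t: 22.28
position: [0.4212, 0.3011, 0.0268]
tool_rot: [0.001, -0.704, 0.71, -0.002]
contact_force: [0.9, 0.6, 0.3]
opening: 0.0492
```

```bash
python3 -m inch '[[[0,0,0],[0,0,-0.1],3],[[0,0,0],[0,0,-0.1],3],[[0,0,0],[0,0,-0.1],3]]';python3 -c "
from h import *
slatfit('top',.082,.0035,.45,.62,.26,.34)"
```

```text
t: 22.53
position: [0.4213, 0.3012, 0.0262]
tool_rot: [0.001, -0.704, 0.71, -0.002]
contact_force: [-1.7, -0.5, 3.4]
opening: 0.0497
top 1213
z slopes [ 0.005 -0.002] z med 0.0815 rect ((522.3255615234375, 300.43927001953125), (122.85832977294922, 69.31977081298828), 10.591970443725586)
0.47 122 y [0.2773 0.3211] z 0.0812
0.49 214 y [0.2764 0.3238] z 0.0814
0.51 215 y [0.2757 0.324 ] z 0.0813
0.53 222 y [0.2767 0.3244] z 0.0816
0.55 213 y [0.2771 0.3242] z 0.0817
0.57 208 y [0.2768 0.3247] z 0.0818
0.59 19 y [0.279  0.3204] z 0.0822
x range [0.46510338 0.58132366]
```

The slat touches down at 3.4 N and sits level. I'll release and go straight up.

```bash
python3 -m inch '[[[0,0,0],[0,0,0],6],[[0,0,0],[0,0,0],7.5],[[0,0,0],[0,0,0],8],[[0,0,0],[0,0,0],8],[[0,0,0],[0,0,0],8],[[0,0,0],[0,0,0],8],[[0,0,0],[0,0,0],8]]' && python3 -m inch '[[[0,0,0],[0,0,1],8],[[0,0,0],[0,0,3],8],[[0,0,0],[0,0,6],8],[[0,0,0],[0,0,9],8],[[0,0,0],[0,0,12],8],[[0,0,0],[0,0,15],8],[[0,0,0],[0,-4,17],8],[[0,0,0],[0,-8,17],8],[[0,0,0],[0,-12,17],8],[[0,0,0],[0,-16,17],8],[[0,0,0],[0,-20,17],8],[[0,0,0],[0,-20,17],8]]';python3 -c "
from h import *
slatfit('top',.082,.0035);slatfit('side',.082,.0035)
im2,d=grab('top','t8');im,d=grab('side','s8')
cv2.imwrite('pics/c8.png',np.hstack([cv2.resize(im[130:420,120:360],(395,477),interpolation=2),cv2.resize(im2[160:320,50:210],(395,477),interpolation=2)]))"
```

```text
t: 23.17
position: [0.4212, 0.3011, 0.0258]
tool_rot: [0.001, -0.704, 0.71, -0.002]
contact_force: [0.2, 0.4, -0.1]
opening: 0.0798
t: 24.17
position: [0.4208, 0.0921, 0.1977]
tool_rot: [0.001, -0.698, 0.716, -0.004]
contact_force: [-0.6, -0.4, 0.4]
opening: 0.0798
top 1950
z slopes [-0.002 -0.009] z med 0.0811 rect ((497.0734558105469, 325.115478515625), (132.07986450195312, 181.8394012451172), 78.48804473876953)
0.41 194 y [0.2768 0.3236] z 0.0813
0.43 226 y [0.2767 0.3246] z 0.0813
0.45 229 y [0.2763 0.3314] z 0.0812
0.47 225 y [0.2769 0.3544] z 0.081
0.49 214 y [0.2767 0.3248] z 0.0812
0.51 218 y [0.276  0.3282] z 0.0812
0.53 215 y [0.2757 0.3345] z 0.0807
0.55 209 y [0.2767 0.325 ] z 0.0812
0.57 201 y [0.2772 0.3243] z 0.0809
0.59 19 y [0.2813 0.3233] z 0.0803
x range [0.40331959 0.5808067 ]
side 2046
z slopes [ 0.001 -0.006] z med 0.0818 rect ((492.8335266113281, 306.9785461425781), (179.4654998779297, 172.1129608154297), 0.011063349433243275)
0.41 166 y [0.2776 0.3255] z 0.0821
0.43 191 y [0.2768 0.3255] z 0.0821
0.45 244 y [0.2419 0.3703] z 0.0818
0.47 271 y [0.2436 0.3726] z 0.0815
0.49 240 y [0.2436 0.367 ] z 0.0815
0.51 262 y [0.2444 0.3818] z 0.0817
0.53 242 y [0.2413 0.3704] z 0.0812
0.55 207 y [0.2736 0.3487] z 0.0822
0.57 194 y [0.2771 0.3256] z 0.0823
0.59 29 y [0.2769 0.3255] z 0.0828
x range [0.40439774 0.5820311 ]
```

View pics/c8.png

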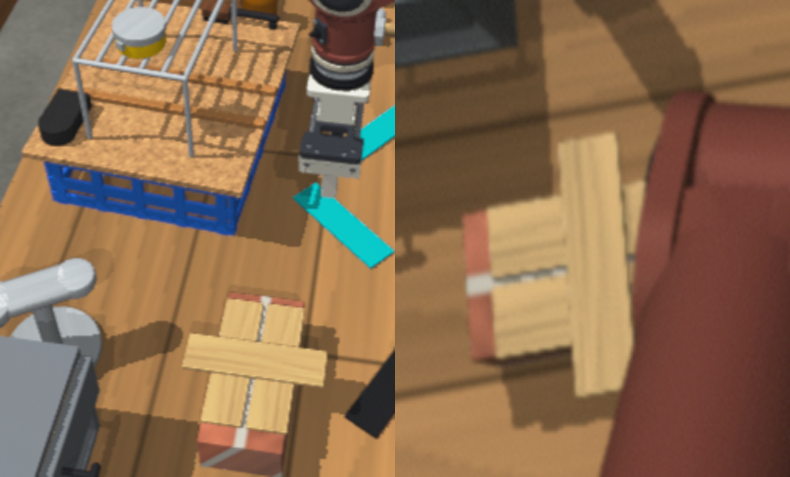

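The slat rests level across both slats with its centre at about (0.492, 0.301). The robot is clear, and the tin and dauber look undisturbed, so I'm handing in.

```bash
python3 -c "
from plant import order
print(order.sign_off())"
```

```text
the job is handed in; nothing more can be done
None
```

The slat now lies crosswise over the two brick slats and the job is handed in. I dragged it out along the lane in three pressed strokes until its end stuck out about 55–60 mm. I then gripped that end across its width, carried it level to the brick and lowered it until it touched, at about 3.4 N, before letting go.

**Last checks:**
- **Position:** both cameras put the slat's centre at about (0.492, 0.301), against a brick middle measured at (0.492, 0.303). Crosswise alignment is within about 1°.
- **Height:** its upper face reads 81–82 mm, so the underside is at about 76 mm and level.
- **Surroundings:** the final picture shows the two brick slats, the tin and the dauber looking undisturbed and the gripper clear. I judged those by eye and did not measure them.
- **Time:** about 24 s of the 72 s were used.

**Disagreements along the way:**
- **Reported tip position:** the TCP reported by the robot lay about 36–38 mm beyond the real fingertips, as seen in the depth pictures. I worked with that correction.
- **Lost contact:** joint limits at the steeper tilt made the tips lose contact during the first stroke, so I repositioned at a smaller tilt for the next ones.
- **Pressing force:** it briefly reached about 24 N before the third stroke, and I eased it off before dragging.

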